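Load the plate shuttle and snap its carriage onto the docking ring

TASK

On the plate shuttle, slide the blue plate sideways off the top of the stack onto the carriage, without lifting it, until it lies square and flush against the carriage's side fence, leaving the two white plates under it where they are. Then slide the yellow-knobbed locking bolt fully out of the carriage's way and push the carriage along its rail until its snap hook has gone right onto the steel ring and the orange gate has flicked shut behind it; finally press the green button fully down. Do not disturb the white plates, tube rack, jar or bottle.

Things in the scene. Friction and masses are not known exactly. Their poses are not given: they have to be found in the camera images.
- dock: Shuttle: L-shaped dark base plate, 245 x 460 x 12 mm, with rail, plate stack, bolt, ring and white end block. Its y axis: the carriage's travel towards the ring; its x axis: from the rail sideways to the stack, away from the robot; both within 0.25 rad of the world's. Origin: bench level, on the rail's centre line; the carriage's centre is at y = -90 mm when its joint reads 0, the button at y = +228 mm.
- plate_top_mid (a point): Centre (half-way up) of the blue 24-well plate, 85 (x) x 127 (y) x 28 mm high, loose, on top of two white ones beside the parked carriage; axes about parallel to the dock's. Its underside is 72 mm above the bench, 2 mm above the carriage's deck, with a gap of about 8 mm between stack and deck. Push it about 98 mm in the dock's -x direction until it stops at the fence (under 2 N).
- plate_second_mid (a point): Centre of the upper white plate (85 x 127 x 28 mm, 120 g), directly under the blue one; its top is 72 mm above the bench. Loose, to stay where it is.
- plate_low_mid (a point): Centre of the lowest white plate (85 x 127 x 28 mm), on the stack stand 16 mm above the bench. Loose, to stay where it is.
- deck (a point): Centre of the carriage's deck, 96 (x) x 160 (y) mm, 70 mm above the bench; moves with the carriage, axes as the dock's. Side fence 18 mm high along its -x edge, inner face at x = -42 mm; front fence 10 mm high at y = +75 mm; push plate at the back, y = -76 mm; open on the +x side. A plate flush with the side fence has its centre at x = 0 to 2 mm, 14 mm above this point, up to 12 mm off along y.
- push_plate (a point): Point on the back face (facing -y) of the carriage's black upright push plate, 80 mm wide along x, 8 mm thick, reaching from 30 to 110 mm above the bench; this point is at its mid-width, 95 mm above the bench. Push here in the dock's +y direction.
- carriage (a joint): Slide of the grey carriage along its rail, m, 0 to 0.100 (end stop), growing towards the ring; friction 2 N, stays where left, starts near 0. The bolt stops it at 0.015. On its front is the snap hook, a flat steel fork 52 mm wide, 80 mm long, 50 mm above the bench. The gate meets the ring at about 0.046 and flicks shut behind it at 0.075 to 0.088. Takes about 5 N. Push it to the end stop.
- gate (a joint): Angle of the orange sprung gate across the mouth of the hook, rad: 0 shut, grows to 1.45 as the ring folds it inward; a spring always pulls it shut.
- gate_mid (a point): Middle of the orange gate bar (33 x 6 x 10 mm), 50 mm above the bench, on the hook at the front of the carriage.
- ring_limb (a point): Middle of the near, upright limb of the fixed steel ring (an oblong upright eye of 10 mm round bar, about 80 mm long and 58 mm high, held by the white end block), 50 mm above the bench; the hook is to close around this limb.
- bolt (a joint): How far the locking bolt is drawn out, in m, 0 (locking the carriage) to 0.040 (fully out, end stop), growing in the dock's +x direction; friction 2 N, it stays where it is left. It starts at 0 to 0.005.
- bolt_knob (a point): Centre line of the bolt's upright yellow cylindrical knob, 20 mm diameter, which stands from 57 to 109 mm above the bench; this point is 95 mm above the bench. Push the knob in the dock's +x direction.
- start (a joint): Travel of the green push button, in m: 0 up, 0.006 fully down (takes about 5 N, springs back).
- start_top (a point): Centre of the top face of the green button (32 mm diameter) on the white end block, 92 mm above the bench when up; pressed straight down.
- jar: Bystander: glass jar with green lid, 84 mm diameter, 120 mm high; origin at the centre of its underside.
- reagent: Bystander: amber bottle with blue cap, 64 mm diameter, 150 mm high; origin at the centre of its underside.
- tube_rack: Bystander: pink tube rack with tubes, 75 x 200 x 63 mm (tubes to 82 mm); origin at the centre of its underside.
- plate_top: The blue plate itself (see plate_top_mid); origin at the centre of its underside, 14 mm below that point.
Things that resemble listed ones, but are neither listed nor needed, are in the scene too. There is more than one size of the plate_top; the job needs the smallest.

How it is judged (in metres and radians):
On the way, in this order (a step that is already met when the one before it is completed fails the run):
1. the blue plate lies on the carriage's deck, square and flush against its side fence (x of plate_top_mid in the frame of deck between -0.01 and 0.008 m and y of plate_top_mid in the frame of deck between -0.016 and 0.016 m and z of plate_top_mid in the frame of deck between 0.008 and 0.019 m and angle between the x axis of plate_top_mid and the x axis of deck, either way round below 0.12 rad), for 0.2 s.
2. the locking bolt is drawn out (value of joint bolt above 0.03 m), for 0.1 s.
3. the hook is on the ring with its gate shut, the blue plate still aboard (all of step 1 and value of joint carriage above 0.057 m and value of joint gate below 0.15 rad), for 0.2 s.
4. the green button is pressed down (value of joint start above 0.0045 m), for 0.05 s.
At the end, for the whole second after the job is handed in: Blue plate on the deck, within 8 mm of flush with the side fence, 16 mm of centre along the rail, square within 0.12 rad; bolt over 30 mm out; carriage on the ring (joint over 0.057 m), gate under 0.15 rad; button up; white plates within 12 mm of their starts (all of step 3 and value of joint bolt above 0.03 m and value of joint start below 0.002 m and linear speed of plate_top below 0.02 m/s and distance of each of plate_second_mid, plate_low_mid from where it was at the start of the episode below 0.012 m); the robot touches nothing.
It fails at once if a white plate is shifted by more than 15 mm (distance of any of plate_second_mid, plate_low_mid from where it was at the start of the episode above 0.015 m).
It fails at once if the blue plate is lifted (over 25 mm above its starting height) or tipped (height (world z) of plate_top_mid above 0.111 m or angle between plate_top_mid's own z axis and vertical above 0.4 rad).
It fails at once if a bystander is shifted by more than 20 mm (distance of any of jar, reagent, tube_rack from where it was at the start of the episode above 0.02 m).
It also fails if it takes over 64 s, if anything falls off the work surface, if the arm or the gripper's body presses on something with over 40 N, if the wrist force passes 120 N, or if a joint passes its speed limit or range.

ROBOT

A 6-joint arm with a two-finger parallel gripper is mounted at the origin on the work surface. World frame = base frame: x ahead of the robot, y to its left, z up, the work surface at z = 0. Lengths are in mm, angles in rad, forces in N, time in s.
With the tool pointing down it reaches from about 350 to 975 mm from the base axis. Payload 7.1 kg.
Tool frame: the origin (TCP) lies midway between the tips of the shut fingers; the grasp point (between the pads) lies 19 mm behind it (ctrl.grip_point_offset is the distance from the TCP to the grasp point, in mm); z points along the fingers, y is the line along which they close (so a half turn about z gives the same grasp; the last joint's range is limited). The gripper opens to 88 mm and grips with 3 to 60 N. Pads are 20 mm wide; open, the fingers measure 115 mm over their backs; the gripper's body (75 mm by 178 mm) begins 61 mm behind the grasp point.
Start: joints at [1.311, 0.423, 1.63, -0, 1.089, -0.019], TCP at [149.018, 606.958, 222.675] pointing down, gripper open.
Joint ranges: [-3, 3], [-0.9, 2.11], [0.09, 2.58], [-1.31, 4.45], [0.11, 2.69], [-2.54, 2.54]. Speed limits (rad/s): [2.39, 2.39, 3.01, 3.14, 3.14, 3.14].

INTERFACE

Orientations are given as a rotation vector (axis times angle).
In Python, from workcell import get_obs, optics, close_job, spotter, ctrl gives the robot as it stands. The module is installed in compiled form; this text tells all that it offers.
- The arm moves only by the tool move_arm, never from a script. Its argument "rows" is a list of rows, each a list of 5 numbers: the shift along the tool's x, y, z in cm, then the turn about the tool's z in degrees, then the opening in per cent of the stroke, from 0 (shut) to 100 (fully open). A call has 1 to 10 rows; each row shifts and turns the commanded pose from where the row before left it, along the tool's axes as they then stand; what a row does not reach is not made up. A row lasts 1/8 s, in which the tool goes at most 62.5 mm and 10.7 degrees, less where a joint would pass 70% of its speed; a pose out of reach is approached as far as the arm can. A call with a gripper value outside its range is refused whole. The fingers move at their own pace and stop on an object; the grip force is fixed at half the most. Time passes only in rows, so rows that do not move let the fingers close. It gives the time, the measured TCP pose, the force, the opening and the grip force at its end, in the units of the state.
- get_obs(): the state, without advancing time (a new reading comes with each control period).
- optics.get_image(name): name is "side" or "top" or "wrist"; returns the picture (480x640x3 uint8, blue, green, red); there is no depth.
- optics.calibration(name): a dict with "camera_matrix" (3x3 intrinsics, pixels), "xyz" and "orientation" of the camera in the world. Camera axes: x right, y down, z forward; pixel columns grow to the right and rows downward; lengths in mm; the calibration is good to about 2 mm. A picture is of the moment at which its call begins: read the wrist's pose just before it. calibration takes no time and is no camera call; for the wrist camera it gives the pose at the moment of the call.
- close_job(): hands the job in; it is judged then, once.
Trained networks look in the newest picture that a camera, given by its name, has taken for a name from the list of things; names that differ only in an ending like _2 or _b are one class to them, and where a whole thing is asked for, a point or a joint stands for the part that bears it (a point fixed in the world has none). Each returns a list of dicts, best first, with "conf" (0 to 1); they miss things now and then, are a little off and sometimes report something else, mostly with a low value. They report only what shows in the picture. A call takes as long as a camera call. They do not tell look-alikes from the thing itself.
- spotter.find_in(camera, label): "point" ([column, row] in pixels, amid what is visible of it).
- spotter.regions_of(camera, label): "region" (480x640 bool, what is visible of it) and "point" ([column, row] in pixels, amid what is visible of it).
The state is a dict: "t": time; "qpos": joint angles; "qvel": joint speeds; "joint_torque": joint torques, N m; "ee_pos": TCP position; "orientation": TCP orientation; "ft_force": force on the tool from outside, world axes, zero at the start; "moment": the same for the moment, N m; "width": finger opening in mm; "grasp_force": force on a finger pad.
Only numpy, scipy, OpenCV 4.12 (cv2) and the standard library are available. Lean on these libraries where they do the work, as an engineer would, in place of code of your own. Each camera call takes 0.05 s, during which the arm holds its last target. There are 200 camera calls.

## Working session

There is one attempt and no reset: what is moved stays moved. The work goes in short steps, Python scripts to look and compute and a tool call to move; the robot and the scene stay as the last step left them, time stands still between calls to the robot, and variables do not carry over. Pictures are saved under pics/ and viewed, at most 10 in all, crops included, and the job is handed in when it is done.

Besides the shell and the picture viewer there is one more tool, called after ">>>" as a command line: name --pt "numbers of a row" for each row, then --argument value for the rest. move_arm: Moves the arm, as the interface text tells. Its arguments: {"type":"object","properties":{"rows":{"type":"array","items":{"type":"array","items":{"type":"number"}}}},"required":["rows"]}

```bash
mkdir -p pics; cat > h.py <<'E'
import numpy as np, cv2
from scipy.spatial.transform import Rotation as R
from workcell import get_obs, optics, close_job, spotter, ctrl
def cal(n):
    c=optics.calibration(n); K=np.array(c["camera_matrix"]); o=np.array(c["orientation"],float)
    M=R.from_rotvec(o).as_matrix() if o.shape==(3,) else (o if o.shape==(3,3) else R.from_quat(o).as_matrix())
    return K,np.array(c["xyz"],float),M
def px2w(n,p,z,c=None):
    K,t,M=c or cal(n); d=M@np.linalg.inv(K)@np.array([p[0],p[1],1.]); return t+d*(z-t[2])/d[2]
def w2px(n,P,c=None):
    K,t,M=c or cal(n); q=K@(M.T@(np.array(P,float)-t)); return q[:2]/q[2]
E
python3 - <<'E'
from h import *
for n in("top","side"):
    cv2.imwrite(f"pics/{n}0.png",optics.get_image(n)); print(n,optics.calibration(n))
    for l,z in dict(plate_top_mid=100,bolt_knob=109,start_top=92,push_plate=110,gate_mid=50,ring_limb=70,deck=70,jar=120,reagent=150,tube_rack=70).items():
        for d in spotter.find_in(n,l)[:3]: print(n,l,np.round(d["point"]),round(d["conf"],2),px2w(n,d["point"],z).round())
o=get_obs();print(o["ee_pos"],o["orientation"],o["width"],o["ft_force"])
E
```

```text
top {'camera_matrix': array([[515.60714585,   0.        , 317.7280573 ],
       [  0.        , 515.60714585, 236.90936426],
       [  0.        ,   0.        ,   1.        ]]), 'xyz': array([ 267.32126206,   12.1799169 , 1476.21897796]), 'orientation': array([-2.11861037,  2.1401752 , -0.1910644 ])}
top plate_top_mid [417. 333.] 0.9 [ 255. -250.  100.]
top plate_top_mid [360. 208.] 0.8 [ 593. -107.  100.]
top plate_top_mid [362. 143.] 0.74 [ 779. -118.  100.]
top bolt_knob [322. 209.] 0.53 [589.  -3. 109.]
top start_top [245. 230.] 0.57 [537. 208.  92.]
top push_plate [355. 241.] 0.87 [499. -91. 110.]
top deck [357. 241.] 0.73 [ 506. -100.   70.]
top jar [476. 190.] 0.88 [ 637. -423.  120.]
top reagent [466. 256.] 0.97 [ 450. -374.  150.]
top reagent [326. 208.] 0.61 [581. -13. 150.]
top reagent [358. 210.] 0.55 [577. -97. 150.]
top tube_rack [153. 217.] 0.92 [581. 467.  70.]
top tube_rack [477. 190.] 0.56 [ 648. -443.   70.]
side {'camera_matrix': array([[475.64500323,   0.        , 312.30323804],
       [  0.        , 475.64500323, 237.94872638],
       [  0.        ,   0.        ,
[... 297 characters left out ...]
-121.  100.]
side bolt_knob [328. 228.] 0.55 [581. -21. 109.]
side start_top [259. 189.] 0.41 [538. 212.  92.]
side push_plate [319. 281.] 0.97 [ 466. -129.  110.]
side gate_mid [287. 239.] 0.49 [514.  55.  50.]
side ring_limb [272. 215.] 0.59 [522. 131.  70.]
side ring_limb [408. 388.] 0.35 [ 460. -409.   70.]
side deck [322. 280.] 0.85 [ 492. -108.   70.]
side jar [486. 350.] 0.84 [ 610. -459.  120.]
side reagent [408. 386.] 0.87 [ 428. -423.  150.]
side tube_rack [224. 152.] 0.72 [561. 430.  70.]
side tube_rack [286. 239.] 0.49 [503.  42.  70.]
[149.01010752 606.95992016 222.6730813 ] [ 3.77295063e-01  3.11883126e+00 -1.04566006e-05] 87.65666064034366 [-0.56421     0.62534109 -0.12089994]
```

```bash
python3 - <<'E'
import cv2
a=cv2.imread("pics/top0.png")[110:300,190:440]; cv2.imwrite("pics/topc.png",cv2.resize(a,None,fx=3.1,fy=3.1,interpolation=cv2.INTER_CUBIC))
E
```

```text
(no output)
```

View pics/top0.png

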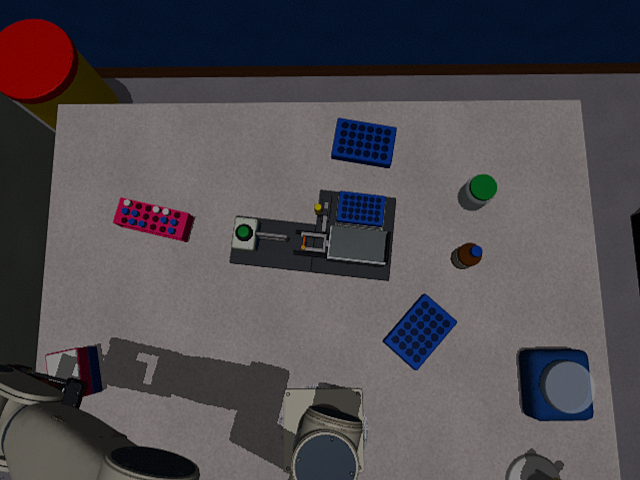

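View pics/topc.png

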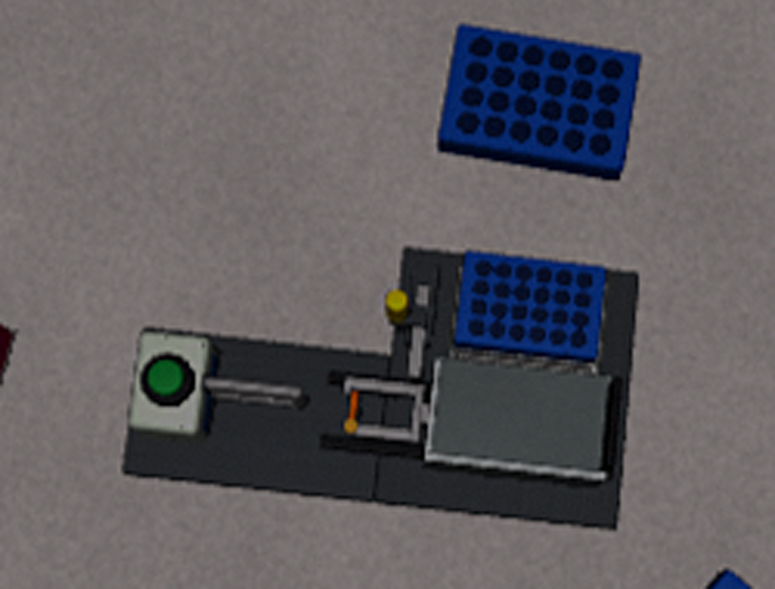

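View pics/side0.png

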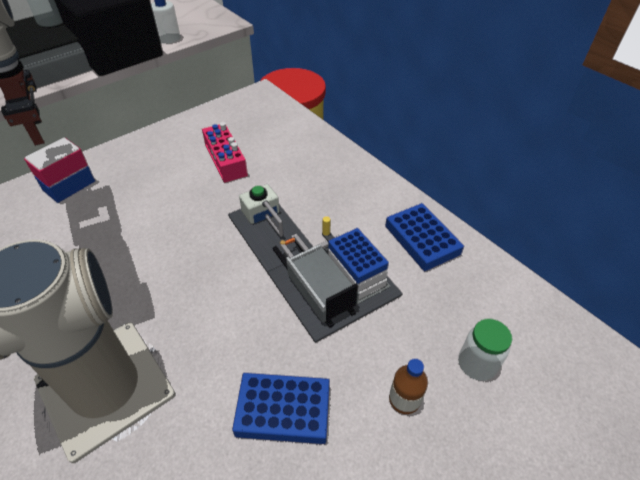

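The three blue plates in the top view are at (420,331), (363,143) and (360,208). The one meant is (360,208): it is the smallest, and it sits on the white stack beside the carriage, as the crop confirms. The button is at (244,232), the knob at (318,208), the deck at (357,243) and the push plate at about (388,250).

```bash
python3 - <<'E'
from h import *
from scipy.optimize import least_squares
f=lambda p:np.array(p)/3.1+[190,110]-0.33
c=cal("top")
# top crop: dock coords -> px ; deck edges & button & plate
P={"plate":[(466,250),(606,267),(598,360),(455,342)]}
pc=np.array([px2w("top",f(p),100,c) for p in P["plate"]]); print("plate",pc.round(1),pc.mean(0).round(1))
e=pc[0]-pc[1]+pc[3]-pc[2]; print("size",np.linalg.norm(e[:2])/2,np.linalg.norm((pc[0]-pc[3])[:2]),"yaw",np.arctan2(-e[0],e[1]))
bt=px2w("top",f((167,379)),92,c); print("button",bt)
kn=px2w("top",f((397,298)),109,c); print("knob",kn)
base=[px2w("top",f(p),12,c) for p in [(123,473),(616,528),(637,274),(404,247)]]; print("base",np.round(base,1))
b=base[0]-base[1]; print("yaw base",np.arctan2(-b[0],b[1]),np.linalg.norm(b))
dk=[px2w("top",f(p),70,c) for p in [(440,360),(610,377)]];print("deck edge+x",np.round(dk,1))
fe=[px2w("top",f(p),88,c) for p in [(427,463),(605,480)]];print("fence outer",np.round(fe,1))
th=np.arctan2(-b[0],b[1]); M=np.array([[np.cos(th),np.sin(th)],[-np.sin(th),np.cos(th)]])
# origin from button
ux,uy=M[0],np.array([-np.sin(th),np.cos(th)]); M=np.array([ux,uy]); o=bt[:2]-228*uy; print("origin",o)
for n,q in [("plate",pc.mean(0)),("knob",kn)]+[("base",q) for q in base]+[("dk",q) for q in dk+fe]: print(n,(M@(q[:2]-o)).round(1))
for l,z in dict(start_top=92,bolt_knob=95,plate_top_mid=95).items():
    pass
E
```

```text
plate [[ 643.7  -54.1  100. ]
 [ 626.9 -178.1  100. ]
 [ 542.8 -168.3  100. ]
 [ 560.2  -43.   100. ]] [ 593.4 -110.9  100. ]
size 125.8102051186925 84.23156343188353 yaw -0.13646099798603895
button [531.17940734 211.07032379  92.        ]
knob [598.34045678   7.70587998 109.        ]
base [[ 4.586e+02  2.618e+02  1.200e+01]
 [ 4.032e+02 -1.912e+02  1.200e+01]
 [ 6.428e+02 -2.193e+02  1.200e+01]
 [ 6.713e+02  3.000e-01  1.200e+01]]
yaw base -0.12161624524361972 456.39636654378273
deck edge+x [[ 550.3  -30.4   70. ]
 [ 533.2 -182.4   70. ]]
fence outer [[ 454.8  -17.1   88. ]
 [ 438.2 -172.5   88. ]]
origin [503.51920601 -15.24563513]
plate [100.9 -84. ]
knob [91.3 34.3]
base [-78.2 269.6]
base [ -78.2 -186.8]
base [ 163.  -185.6]
base [164.7  35.7]
dk [48.2 -9.4]
dk [  49.8 -162.4]
dk [-48.1  -7.8]
dk [ -45.7 -164. ]
```

>>> move_arm --pt "0 0 0 -6.8 100" --pt "-4 -4.4 0 0 100" --pt "-4 -4.4 0 0 100" --pt "-4 -4.4 0 0 100" --pt "-4 -4.4 0 0 100" --pt "-4 -4.4 0 0 100" --pt "-4 -4.4 0 0 100" --pt "-4 -4.4 0 0 100" --pt "-4 -4.4 0 0 100" --pt "-4 -4.4 0 0 100"

```text
t: 2.35
ee_pos: [459.2, 168.4, 223.0]
orientation: [0.192, 3.135, 0.001]
ft_force: [-0.5, 0.0, 0.1]
width: 87.5
grasp_force: 0.0
```

>>> move_arm --pt "-4 -4.4 0 0 100" --pt "-4 -4.4 0 0 100" --pt "-4 -4.4 0 0 100" --pt "-4 -4.4 0 0 100" --pt "-4 -4.4 0 0 100" --pt "-4 -4.3 0 0 100" --pt "0 0 0 0 100"

```text
t: 3.22
ee_pos: [665.9, -123.6, 222.2]
orientation: [0.197, 3.134, -0.001]
ft_force: [-0.8, 0.1, 0.0]
width: 87.7
grasp_force: 0.0
```

```bash
cat >> h.py <<'E'
O=np.array([503.5,-15.2]); TH=-0.1216; DM=np.array([[np.cos(TH),np.sin(TH)],[-np.sin(TH),np.cos(TH)]])
D=lambda q: np.r_[DM@(np.array(q)[:2]-O), q[2]]
def st():
    o=get_obs(); Rm=R.from_rotvec(o["orientation"]).as_matrix(); y=Rm[:,1]
    print("t",round(o["t"],2),"tcp",np.round(o["ee_pos"],1),"dock",D(o["ee_pos"]).round(1),"yaw y",round(np.arctan2(-y[0],y[1]),4),"F",np.round(o["ft_force"],1),"w",round(o["width"],1))
E
python3 - <<'E'
from h import *
st(); c=cal("wrist"); im=optics.get_image("wrist"); cv2.imwrite("pics/w1.png",im); print(c[1],c[2].round(2))
for l,z in dict(plate_top_mid=100,bolt_knob=109,start_top=92,push_plate=110).items():
    for d in spotter.find_in("wrist",l)[:3]: print(l,np.round(d["point"]),round(d["conf"],2),D(px2w("wrist",d["point"],z,c)).round())
E
```

```text
t 3.23 tcp [ 665.9 -123.6  222.2] dock [174.4 -87.9 222.2] yaw y -0.1258 F [-0.8  0.1  0. ] w 87.7
[ 596.69182305 -114.26393837  385.13924075] [[ 0.13  0.96  0.25]
 [ 0.99 -0.12 -0.03]
 [-0.    0.26 -0.97]]
plate_top_mid [328. 321.] 0.7 [253. -77. 100.]
plate_top_mid [324. 147.] 0.57 [101. -81. 100.]
plate_top_mid [493.  18.] 0.27 [ 10.  42. 100.]
push_plate [329.  45.] 0.85 [ 30. -78. 110.]
```

View pics/w1.png

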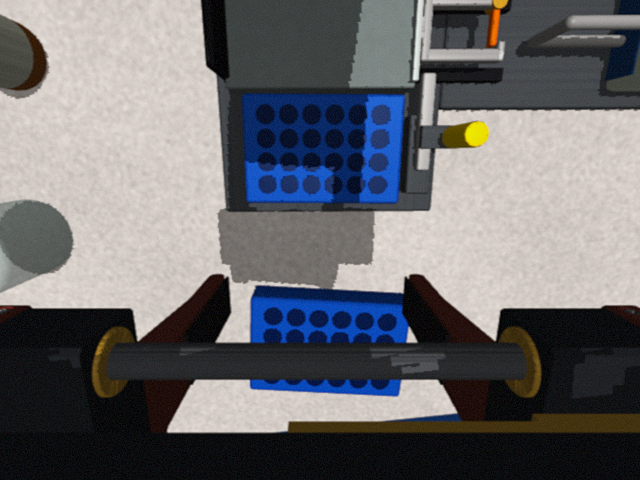

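The wrist view shows the blue target plate with its top-face corners at about (244,95), (405,95), (403,203) and (245,203). The knob top is at (475,133), and the larger decoy plate is on the bench below.

```bash
python3 - <<'E'
from h import *
c=cal("wrist")
for p,z in [((244,95),100),((405,95),100),((403,203),100),((245,203),100),((475,133),109),((423,203),12),((425,90),70),((225,90),70)]: print(p,D(px2w("wrist",p,z,c)).round(1))
E
```

```text
(244, 95) [  58.7 -138.9  100. ]
(405, 95) [ 58.7 -14.6 100. ]
(403, 203) [142.2 -10.7 100. ]
(245, 203) [ 142.3 -142.5  100. ]
(475, 133) [ 87.1  38.7 109. ]
(423, 203) [154.7  33.4  12. ]
(425, 90) [50.2  9.3 70. ]
(225, 90) [  50.3 -160.7   70. ]
```

>>> move_arm --pt "0 0.7 5 0 100" --pt "0 0 5 0 100" --pt "0 0 3.6 0 100" --pt "0 0 0 0 100" --pt "1 0 0 0 100" --pt "0.7 0 0 0 100" --pt "0.5 0 0 0 100" --pt "0.5 0 0 0 100" --pt "0.5 0 0 0 100" --pt "0.5 0 0 0 100"

```text
t: 4.72
ee_pos: [628.2, -108.8, 86.7]
orientation: [0.192, 3.136, -0.0]
ft_force: [0.7, 0.2, 0.4]
width: 87.6
grasp_force: 0.4
```

```bash
python3 - <<'E'
from h import *
st(); im=optics.get_image("side"); im=cv2.resize(im[190:320,230:430],None,fx=4,fy=4,interpolation=cv2.INTER_CUBIC); w=cv2.resize(optics.get_image("wrist"),(693,520));cv2.imwrite("pics/s2.png",im)
st()
E
```

```text
t 4.72 tcp [ 628.2 -108.8   86.7] dock [135.1 -77.8  86.7] yaw y -0.1222 F [0.7 0.2 0.4] w 87.6
t 4.83 tcp [ 627.6 -108.7   86.5] dock [134.5 -77.7  86.5] yaw y -0.1222 F [-0.   0.1 -1. ] w 87.9
```

View pics/s2.png

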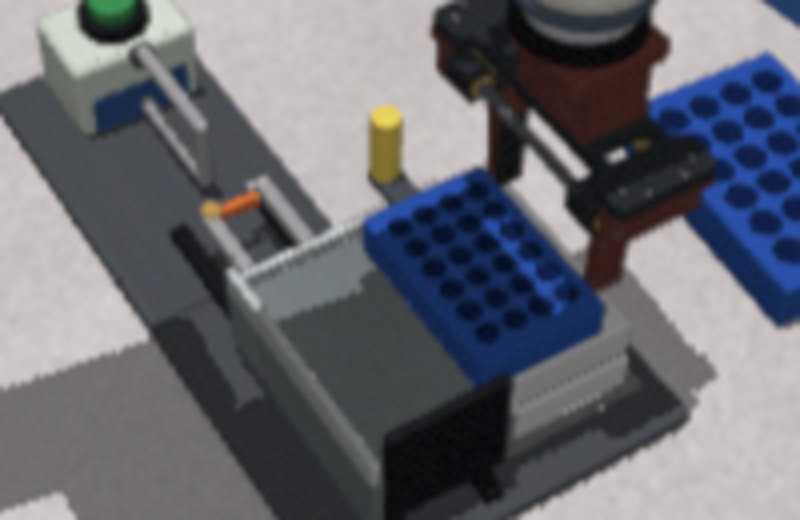

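The side view shows the fingers against the blue plate's outer face. The plate has already slid about 17 mm, still square, and the white plates have not moved.

>>> move_arm --pt "0.8 0 0 0 100" --pt "0.8 0 0 0 100" --pt "0.8 0 0 0 100" --pt "0.8 0 0 0 100" --pt "0.8 0 0 0 100" --pt "0.8 0 0 0 100" --pt "0.8 0 0 0 100" --pt "0.8 0 0 0 100" --pt "0.6 0 0 0 100" --pt "0 0 0 0 100"

```text
t: 6.08
ee_pos: [558.4, -100.2, 86.7]
orientation: [-0.192, -3.135, -0.0]
ft_force: [0.3, -0.0, 0.9]
width: 87.7
grasp_force: 0.0
```

>>> move_arm --pt "0.3 0 0 0 100" --pt "0.2 0 0 0 100" --pt "0.2 0 0 0 100"

```text
t: 6.45
ee_pos: [552.2, -99.4, 86.8]
orientation: [0.192, 3.135, -0.0]
ft_force: [0.6, -0.1, 0.3]
width: 87.5
grasp_force: 0.5
```

>>> move_arm --pt "0.2 0 0 0 100" --pt "0.15 0 0 0 100" --pt "0 0 0 0 100"

```text
t: 6.82
ee_pos: [552.0, -99.4, 87.9]
orientation: [0.192, 3.128, -0.001]
ft_force: [9.4, -0.2, 0.4]
width: 87.7
grasp_force: 4.2
```

>>> move_arm --pt "0.15 0 0 0 100" --pt "0 0 0 0 100"

```text
t: 7.08
ee_pos: [552.0, -99.5, 88.4]
orientation: [0.191, 3.125, -0.001]
ft_force: [11.0, -0.2, 0.8]
width: 87.8
grasp_force: 5.6
```

>>> move_arm --pt "0.15 0 0 0 100" --pt "0 0 0 0 100"

```text
t: 7.32
ee_pos: [551.9, -99.5, 88.9]
orientation: [0.191, 3.122, -0.002]
ft_force: [15.0, -0.7, 0.3]
width: 87.7
grasp_force: 7.0
```

```bash
python3 - <<'E'
from h import *
st(); c=cal("wrist"); im=optics.get_image("wrist"); im2=optics.get_image("side")
a=cv2.resize(im2[190:320,230:430],(800,520),interpolation=cv2.INTER_CUBIC); cv2.imwrite("pics/s3.png",a)
for n in("wrist","side"):
  for d in spotter.regions_of(n,"plate_top_mid")[:3]: print(n,np.round(d["point"]),round(d["conf"],2),D(px2w(n,d["point"],98)).round())
E
```

```text
t 7.33 tcp [551.9 -99.5  88.9] dock [ 58.3 -77.8  88.9] yaw y -0.1225 F [15.  -0.7  0.3] w 87.7
wrist [306. 177.] 0.68 [ -1. -82.  98.]
wrist [624. 179.] 0.57 [-0. 58. 98.]
side [322. 272.] 0.83 [  1. -93.  98.]
side [426. 238.] 0.74 [ 265. -135.   98.]
side [281. 411.] 0.62 [-227. -320.   98.]
```

View pics/s3.png

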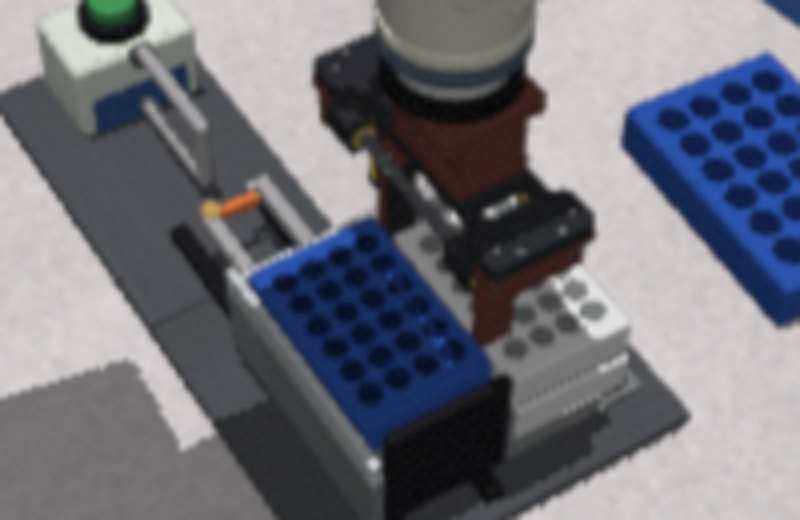

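The blue plate lies square against the side fence, and the force rose to 15 N as it stopped there. The white plates are in place. Next: back off, rise, shut the fingers and go to the -x side of the knob.

>>> move_arm --pt "-0.5 0 0 0 100" --pt "-1 0 0 0 100" --pt "-1 0 0 0 100" --pt "0 0 -4 0 100" --pt "0 0 -3 0 50" --pt "1.2 4 0 0 0" --pt "1.2 4 0 0 0" --pt "1.2 3.4 0 0 0" --pt "0 0 0 0 0"

```text
t: 8.65
ee_pos: [547.9, 17.7, 156.4]
orientation: [-0.187, -3.135, -0.0]
ft_force: [0.5, -0.1, 0.7]
width: 41.4
grasp_force: 0.0
```

```bash
python3 - <<'E'
from h import *
st(); optics.get_image("side");optics.get_image("top")
for n in("top","side"):
  for d in spotter.find_in(n,"bolt_knob")[:2]: print(n,np.round(d["point"]),round(d["conf"],2),D(px2w(n,d["point"],95)).round())
st()
E
```

```text
t 8.65 tcp [547.9  17.7 156.4] dock [ 40.1  38.  156.4] yaw y -0.1191 F [ 0.5 -0.1  0.7] w 41.4
top [153. 218.] 0.27 [  9. 479.  95.]
side [330. 234.] 0.74 [78. -4. 95.]
side [320. 294.] 0.6 [ -33. -140.   95.]
t 8.85 tcp [548.8  15.1 156.6] dock [ 41.3  35.6 156.6] yaw y -0.1228 F [ 0.1 -0.   0.4] w 25.0
```

>>> move_arm --pt "0 0 3 0 0" --pt "0 0 3 0 0" --pt "0 0 1.2 0 0" --pt "-1 0 0 0 0" --pt "-0.8 0 0 0 0" --pt "-0.7 0 0 0 0" --pt "-0.7 0 0 0 0" --pt "-0.7 0 0 0 0" --pt "-0.7 0 0 0 0" --pt "-0.7 0 0 0 0"

```text
t: 10.1
ee_pos: [601.4, 9.4, 84.7]
orientation: [-0.192, -3.135, 0.0]
ft_force: [-2.4, 0.0, 2.2]
width: 0.5
grasp_force: 1.2
```

>>> move_arm --pt "-0.4 0 0 0 0" --pt "-0.3 0 0 0 0" --pt "-0.2 0 0 0 0" --pt "0 0 0 0 0"

```text
t: 10.6
ee_pos: [610.3, 8.3, 84.7]
orientation: [0.192, 3.135, 0.0]
ft_force: [-0.1, -0.4, 0.4]
width: 0.1
grasp_force: 0.4
```

>>> move_arm --pt "-0.4 0 0 0 0" --pt "-0.3 0 0 0 0" --pt "0 0 0 0 0"

```text
t: 10.98
ee_pos: [613.7, 7.7, 84.2]
orientation: [-0.191, -3.128, 0.0]
ft_force: [-12.1, 0.6, 8.3]
width: 0.3
grasp_force: 6.2
```

>>> move_arm --pt "-0.4 0 0 0 0" --pt "0 0 0 0 0"

```text
t: 11.22
ee_pos: [614.1, 7.6, 84.0]
orientation: [-0.191, -3.121, 0.0]
ft_force: [-23.7, 3.1, 17.8]
width: 0.4
grasp_force: 12.2
```

```bash
python3 - <<'E'
from h import *
st(); im2=optics.get_image("side")
a=cv2.resize(im2[190:320,230:430],(800,520),interpolation=cv2.INTER_CUBIC); cv2.imwrite("pics/s4.png",a)
E
```

```text
t 11.22 tcp [614.1   7.6  84. ] dock [107.  36.  84.] yaw y -0.1223 F [-23.7   3.1  17.8] w 0.4
```

View pics/s4.png

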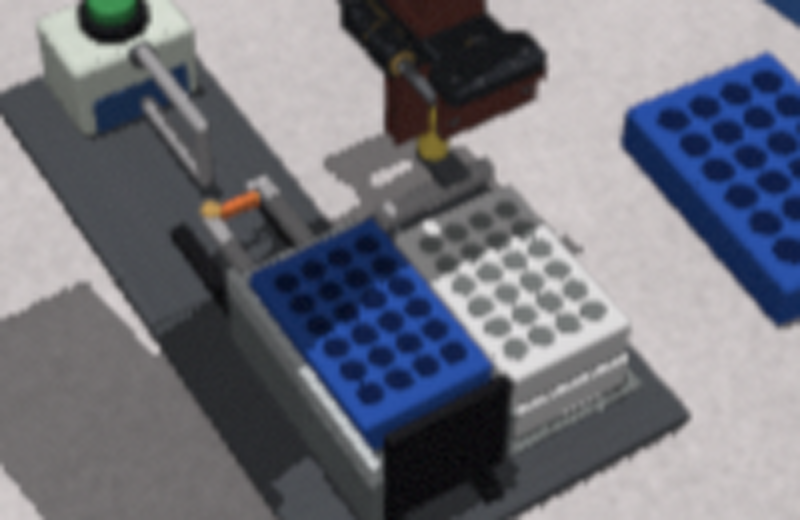

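The bolt is fully out against its end stop, with the force at 24 N. The plates are undisturbed. Next: back off and go behind the push plate.

>>> move_arm --pt "0.8 0 0 0 0" --pt "1.2 0 0 0 0" --pt "0 0 -4 0 0" --pt "0 0 -3 0 0" --pt "2 -5 0 0 0" --pt "2 -5 0 0 0" --pt "2 -5 0 0 0" --pt "2 -5 0 0 0" --pt "1.4 -4.1 0 0 0" --pt "0 0 0 0 0"

```text
t: 12.52
ee_pos: [477.6, -220.5, 154.9]
orientation: [0.198, 3.134, -0.001]
ft_force: [-0.1, 0.3, -0.3]
width: 0.1
grasp_force: 0.0
```

```bash
python3 - <<'E'
from h import *
st()
E
```

```text
t 12.53 tcp [ 477.6 -220.5  154.9] dock [  -0.8 -207.   154.9] yaw y -0.1261 F [-0.1  0.3 -0.3] w 0.1
```

>>> move_arm --pt "0 0 3 0 0" --pt "0 0 3 0 0" --pt "0 0 0 0 0" --pt "0 0.8 0 0 0" --pt "0 0.6 0 0 0" --pt "0 0.4 0 0 0" --pt "0 0.4 0 0 0" --pt "0 0.4 0 0 0" --pt "0 0.4 0 0 0" --pt "0 0.5 0 0 0"

```text
t: 13.78
ee_pos: [482.8, -183.6, 94.8]
orientation: [0.192, 3.136, -0.001]
ft_force: [-0.9, -1.7, 1.1]
width: 0.2
grasp_force: 1.2
```

>>> move_arm --pt "0 0.6 0 0 0" --pt "0 0.6 0 0 0" --pt "0 0.6 0 0 0" --pt "0 0.6 0 0 0" --pt "0 0.6 0 0 0" --pt "0 0.6 0 0 0" --pt "0 0.6 0 0 0" --pt "0 0.6 0 0 0"

```text
t: 14.78
ee_pos: [488.7, -136.0, 94.7]
orientation: [0.191, 3.135, -0.001]
ft_force: [-0.7, -6.6, 1.6]
width: 0.4
grasp_force: 3.2
```

>>> move_arm --pt "0 0.5 0 0 0" --pt "0 0.5 0 0 0" --pt "0 0.5 0 0 0" --pt "0 0.5 0 0 0" --pt "0 0.5 0 0 0" --pt "0 0.4 0 0 0" --pt "0 0.3 0 0 0"

```text
t: 15.65
ee_pos: [492.5, -103.8, 94.6]
orientation: [-0.192, -3.136, -0.0]
ft_force: [0.3, -2.5, 1.3]
width: 0.4
grasp_force: 1.1
```

>>> move_arm --pt "0 0.3 0 0 0" --pt "0 0.3 0 0 0" --pt "0 0 0 0 0"

```text
t: 16.02
ee_pos: [492.8, -97.8, 94.5]
orientation: [-0.192, -3.135, -0.001]
ft_force: [0.7, -0.0, -0.3]
width: 0.8
grasp_force: 0.0
```

>>> move_arm --pt "0 0.3 0 0 0" --pt "0 0.3 0 0 0" --pt "0 0.3 0 0 0" --pt "0 0 0 0 0"

```text
t: 16.52
ee_pos: [493.2, -94.9, 94.7]
orientation: [-0.186, -3.135, 0.014]
ft_force: [-8.4, -41.2, -0.2]
width: 0.5
grasp_force: 20.7
```

>>> move_arm --pt "0 0.3 0 0 0" --pt "0 0.2 0 0 0" --pt "0 0 0 0 0"

```text
t: 16.9
ee_pos: [493.3, -94.6, 94.8]
orientation: [-0.182, -3.135, 0.024]
ft_force: [-13.0, -72.3, 0.3]
width: 0.3
grasp_force: 36.3
```

```bash
python3 - <<'E'
from h import *
st(); im2=optics.get_image("side")
a=cv2.resize(im2[180:310,220:420],(800,520),interpolation=cv2.INTER_CUBIC); cv2.imwrite("pics/s5.png",a)
E
```

```text
t 16.9 tcp [493.3 -94.6  94.8] dock [ -0.5 -80.   94.8] yaw y -0.1163 F [-13.  -72.3   0.3] w 0.3
```

View pics/s5.png

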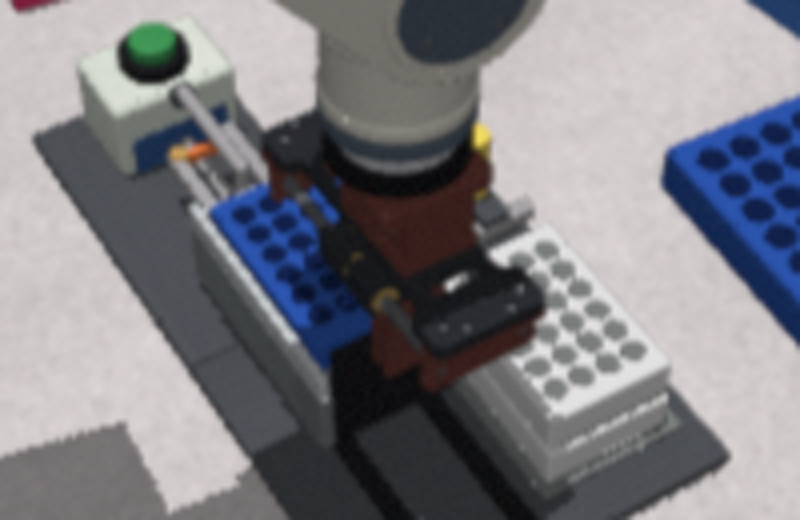

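The carriage is at its end stop, with the force up to 72 N. The gate is shut across the hook beyond the ring limb at about (195,152), and the plate is aboard. Next: back off and go to the button.

>>> move_arm --pt "0 -0.8 0 0 0" --pt "0 -1 0 0 0" --pt "0 -1 0 0 0" --pt "0 0 -4 0 0" --pt "0 0 -3 0 0" --pt "0 5 0 0 0" --pt "0 5 0 0 0" --pt "0 5 0 0 0" --pt "0 5 0 0 0" --pt "0 5 0 0 0"

```text
t: 18.2
ee_pos: [521.8, 138.2, 164.7]
orientation: [-0.19, -3.136, -0.0]
ft_force: [0.9, -0.2, 0.6]
width: 0.3
grasp_force: 0.0
```

>>> move_arm --pt "0 5 0 0 0" --pt "0 2.5 0 0 0" --pt "0 0 0 0 0"

```text
t: 18.58
ee_pos: [530.8, 212.4, 164.5]
orientation: [-0.186, -3.136, -0.0]
ft_force: [0.1, -0.9, -0.8]
width: 0.5
grasp_force: 0.0
```

```bash
python3 - <<'E'
from h import *
st()
E
```

```text
t 18.57 tcp [530.8 212.4 164.5] dock [ -0.5 229.3 164.5] yaw y -0.1186 F [ 0.1 -0.9 -0.8] w 0.5
```

>>> move_arm --pt "0 0 4 0 0" --pt "0 0 2.7 0 0" --pt "0 0 0.4 0 0" --pt "0 0 0.4 0 0" --pt "0 0 0.3 0 0" --pt "0 0 0.2 0 0" --pt "0 0 0 0 0"

```text
t: 19.45
ee_pos: [531.0, 209.8, 89.6]
orientation: [0.192, 3.135, -0.001]
ft_force: [-15.0, -8.1, 41.8]
width: 0.5
grasp_force: 21.1
```

>>> move_arm --pt "0 0 -0.5 0 0"

```text
t: 19.58
ee_pos: [531.5, 210.2, 92.4]
orientation: [0.192, 3.134, 0.001]
ft_force: [-1.9, 0.0, 3.9]
width: 0.3
grasp_force: 1.8
```

```bash
python3 - <<'E'
from h import *
st(); im2=optics.get_image("side"); t=optics.get_image("top")
a=cv2.resize(im2[150:260,210:340],(470,400),interpolation=cv2.INTER_CUBIC)
b=cv2.resize(t[190:290,215:295],(320,400),interpolation=cv2.INTER_CUBIC); cv2.imwrite("pics/s6.png",np.hstack([a,b]))
E
```

```text
t 19.57 tcp [531.5 210.2  92.4] dock [  0.4 227.1  92.4] yaw y -0.1223 F [-1.9  0.   3.9] w 0.3
```

View pics/s6.png

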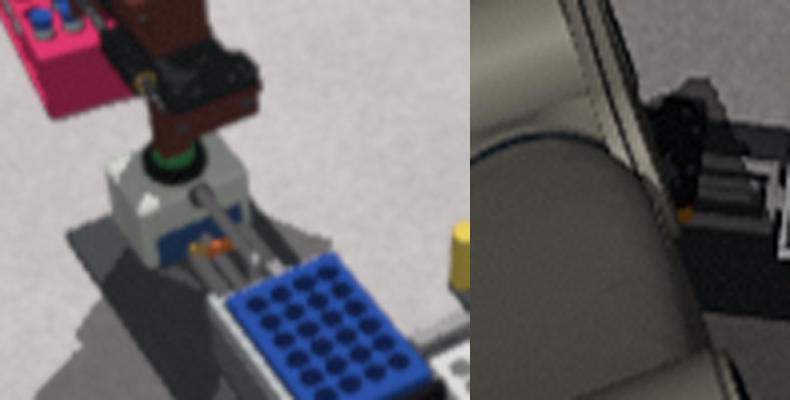

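The side view shows the shut fingertips on the button, whose green rim is still showing. The gate is closed around the limb and the plate is aboard. I'll check the force against height.

>>> move_arm --pt "0 0 -0.2 0 0" --pt "0 0 0 0 0"

```text
t: 19.92
ee_pos: [531.8, 210.4, 92.3]
orientation: [0.192, 3.134, 0.001]
ft_force: [0.9, -2.1, 3.1]
width: 0.5
grasp_force: 1.8
```

>>> move_arm --pt "0 0 -0.2 0 0" --pt "0 0 0 0 0"

```text
t: 20.18
ee_pos: [531.6, 210.6, 93.8]
orientation: [0.192, 3.135, 0.001]
ft_force: [1.7, -1.4, 2.7]
width: 0.6
grasp_force: 1.4
```

>>> move_arm --pt "0 0 -0.2 0 0" --pt "0 0 0 0 0"

```text
t: 20.42
ee_pos: [531.1, 210.7, 95.7]
orientation: [-0.192, -3.136, -0.0]
ft_force: [1.3, -0.2, 1.2]
width: 0.9
grasp_force: 0.9
```

Contact begins at about 96 mm and the force rises like a spring to about 90 mm, then hits a hard stop. That is the full 6 mm of travel, so the button was fully pressed. I'll retreat and check.

>>> move_arm --pt "0 0 -2 0 0" --pt "0 0 -5 0 0" --pt "0 0 -5 0 0" --pt "-1 4 -3 0 0" --pt "0 0 0 0 0" --pt "0 0 0 0 0"

```text
t: 21.18
ee_pos: [544.5, 248.4, 244.2]
orientation: [-0.191, -3.133, 0.002]
ft_force: [0.0, -0.7, 0.1]
width: 0.6
grasp_force: 0.0
```

```bash
python3 - <<'E'
from h import *
st(); im2=optics.get_image("side")
cv2.imwrite("pics/s7.png",cv2.resize(im2[170:310,220:420],(800,560),interpolation=cv2.INTER_CUBIC))
E
```

```text
t 21.18 tcp [544.5 248.4 244.2] dock [  8.7 266.6 244.2] yaw y -0.1215 F [ 0.  -0.7  0.1] w 0.6
```

View pics/s7.png

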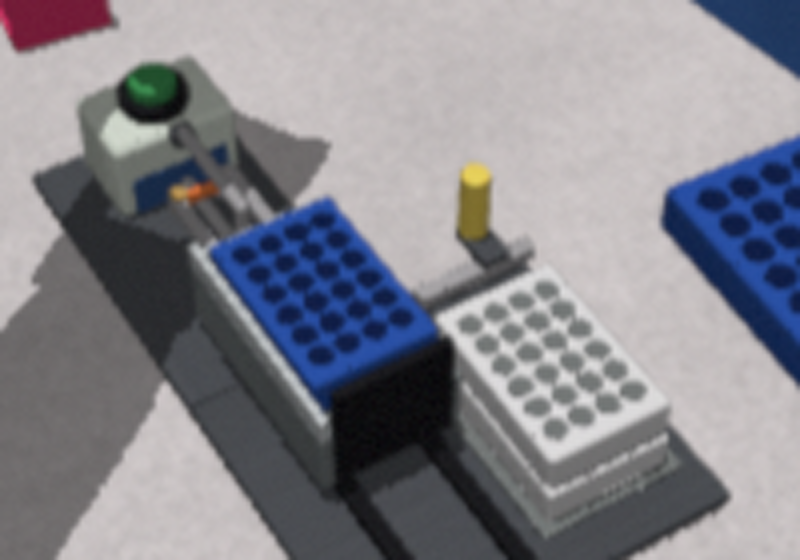

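The final view shows the plate square on the deck, the gate shut at (192,190), the bolt out at (475,200) and the button up. Handing in.

```bash
python3 -c "
from h import *
print(close_job())"
```

```text
the job is handed in; nothing more can be done
None
```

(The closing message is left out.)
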